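Lay up the dive compressor with its piston at top dead centre

ROBOT

A 6-joint arm with a two-finger parallel gripper is mounted at the origin on the work surface. World frame = base frame: x ahead of the robot, y to its left, z up, the work surface at z = 0. Lengths are in m, angles in rad, forces in N, time in s.
With the tool pointing down it reaches from about 0.3 to 0.875 m from the base axis. Payload 6.4 kg.
Tool frame: the origin (TCP) lies at the very end of the fingers, on their centre line; the grasp point (between the pads) lies ctrl.pinch_z behind it (ctrl.pinch_z is the distance from the TCP to the grasp point, in m); y points along the fingers, z is the direction in which the jaws open and shut, and the axes are right-handed (so a half turn about y gives the same grasp; the last joint's range is limited). The gripper opens to 85 mm and grips with 20 to 120 N. Pads are 22 mm wide; open, the fingers measure 114 mm over their backs; the gripper's body (76 mm by 85 mm) begins 54 mm behind the grasp point. The pads swing forward as they close: fully open they stand 13 mm farther back than shut.
Start: joints at [-1.555, 0.181, 1.607, -0, 1.354, -0.206], TCP at [0.127, -0.561, 0.231] pointing down, gripper open.
Joint ranges: [-2.99, 2.99], [-0.89, 2.07], [0.3, 2.58], [-1.14, 4.28], [0, 2.63], [-3.12, 3.12]. Speed limits (rad/s): [2.57, 2.57, 3.01, 3.14, 3.14, 3.14].

INTERFACE

Orientations are given as a unit quaternion [w, x, y, z].
In Python, from bench import ctrl gives the robot as it stands.
- The arm moves only by the shell command python3 -m pendant 'ROWS'. ROWS is JSON, one flat list of numbers, 7 for each row, row after row: the shift along the world's x, y, z in m, then the turn, a rotation vector about the world's x, y, z in degrees, then the finger opening in m, from 0 to 0.0854. In form: [tx, ty, tz, rx, ry, rz, hand, tx, ty, tz, rx, ry, rz, hand, ...]. A call has 1 to 12 rows; each row shifts and turns the commanded pose from where the row before left it; what a row does not reach is not made up. A row lasts 1/8 s, in which the tool goes at most 62.5 mm and 10.7 degrees, less where a joint would pass 70% of its speed; a pose out of reach is approached as far as the arm can. A call with a gripper value outside its range is refused whole. The fingers move at their own pace and stop on an object; the grip force is fixed at half the most. Time passes only in rows, so rows that do not move let the fingers close. It gives the time, the measured TCP pose, the force and the opening at its end, in the units of the state.
- ctrl.get_obs(): the state, without advancing time (a new reading comes with each control period).
- ctrl.camera(name): name is "side" or "top" or "wrist"; returns the picture (480x640x3 uint8, red, green, blue); there is no depth.
- ctrl.camera_info(name): a dict with "fx", "fy", "cx", "cy" (pixels), "k1" (the pictures are not rectified: a ray, as slopes to the right and down, at radius r is drawn at 1 + k1 r^2 times it, then the intrinsics apply), "origin" and "rotation" of the camera in the world; the wrist camera has in their place "tool_from_camera" (4x4, takes a point from camera to tool coordinates, whose origin is the TCP and whose axes are the tool frame's). Camera axes: x right, y down, z forward; pixel columns grow to the right and rows downward; lengths in m; the calibration is good to about 2 mm. A picture is of the moment at which its call begins: read the wrist's pose just before it. camera_info takes no time and is no camera call.
- ctrl.hand_in(): hands the job in, once; it reports no verdict.
Trained networks look in the newest picture that a camera, given by its name, has taken for a name from the list of things; names that differ only in an ending like _2 or _b are one class to them, and where a whole thing is asked for, a point or a joint stands for the part that bears it (a point fixed in the world has none). Each returns a list of dicts, best first, with "score" (0 to 1); they miss things now and then, are a little off and sometimes report something else, mostly with a low value. They report only what shows in the picture. A call takes as long as a camera call.
- ctrl.silhouettes(target, camera): "mask" (480x640 bool, what is visible of it) and "bbox" ([left, top, right, bottom] in pixels, round what is visible of it).
The state is a dict: "time_s": time; "q": joint angles; "dq": joint speeds; "joint_efforts": joint torques, N m; "eef_pos": TCP position; "eef_rot": TCP orientation; "wrist_force": force on the tool from outside, world axes, zero at the start; "torque": the same for the moment, N m; "opening": opening from 0.0 (shut) to 1.0 (fully open).
Only numpy, scipy, OpenCV 4.12 (cv2) and the standard library are available. Lean on these libraries where they do the work, as an engineer would, in place of code of your own. Each camera call takes 0.05 s, during which the arm holds its last target.

TASK

This breathing-air compressor is being laid up: its belt is off and its drain tap is open, so the big flywheel turns freely. Turn the flywheel by its rim, slowly and without setting it spinning, until the white line painted across the rim (hidden down in the belt guard at first) stands straight up at the top, in line with the timing pointer, and comes to rest there. Then swing the drain tap's lever all the way to shut, so that the line stays at the top, and leave the things lying round the compressor where they are.

Things in the scene. Friction and masses are not known exactly. Their poses are not given: they have to be found in the camera images.
- compressor: The fixed compressor in its light-blue tube frame, 640 x 390 mm. Origin on the table straight under the flywheel's centre; z up; x in the flywheel's plane (towards the electric motor, away from the robot); y along the flywheel's axle (towards crankcase and cylinder). All x, y below are in this frame. Frame side rails at y = -75 and 295 mm, 106 mm high; near hoop at x = -185, 131 mm high.
- hub (a point): Centre of the flywheel, 150 mm above the table. The flywheel is a solid disc, 240 mm diameter, 34 mm wide (y -17 to +17 mm), flat faces, hub 18 mm proud on the -y side. It stands in an open-topped belt guard, inside width 81 mm, walls 128 mm high. Beside the bare rim, at y above 62 mm: bearing nose (36 mm round the axle), pointer at y = 75 (270 mm high), cylinder from y = 109 (313 mm high).
- flywheel (a joint): Turning angle, rad, endless: 0 or any multiple of 2 pi = white line straight up; grows as the rim's top moves along the compressor's +x, away from the robot. Free bearings (drag 0.04 N m, inertia 0.04 kg m2): it stays where it is let go at rest, but coasts on 10 to 20 degrees if let go at 1 rad/s. Starts with the line 109 to 251 degrees from the top.
- mark (a point): The white line: a painted stripe 10 mm wide, across the rim and 38 mm down both faces, the only one. This point lies on the rim in the middle of the stripe and of the rim's width, 120 mm from the axle, and turns with the wheel.
- rim_top (a point): Fixed point where the mark must come: the highest point of the rim, straight above the axle, 270 mm over the table, in line with the tip of the pointed steel strip (timing pointer) that stands beside the rim on the crankcase.
- drain_tap (a joint): Angle of the drain tap's lever, rad: 0 = open, lever along its copper pipe, pointing along the compressor's -x (towards the robot); grows, clockwise seen from above, to 1.571 = shut, at its stop, lever across the pipe, pointing along the compressor's +y (outwards). Friction 0.12 N m (2 N at the grip); it stays where it is left.
- tap_stem (a point): Upright axis of the tap's lever, at the lever's mid-height, 190 mm above the table; in the compressor's frame at x = -45, y = 250 mm. The copper pipe runs along x under the lever, its top at 165 mm height (brass tap body to 173 mm).
- tap_lever (a point): Middle of the lever's black rubber grip, 58 mm from the stem; turns with the lever. The grip is 58 mm long, 14 mm wide, 11 mm thick (184.5 to 195.5 mm high); the lever ends 85 mm from the stem. Free all round where it swings; the crankcase (x above -65, y below 205 mm) is 210 mm high.
- lead_weight: bystander: grey lead dive weight 75 x 50 x 28 mm lying on the table; origin under its centre
- grease_jar: bystander: grease jar, 60 mm diameter, 62 mm high; origin under its centre
- spanner: bystander: steel spanner 170 mm long lying on the table
- dive_torch: bystander: black dive torch 125 mm high, 58 mm wide, standing on its lens; origin under its centre

How it is judged:
On the way:
1. with the drain tap still open, the white line stands at the top (within 8 mm of the rim's highest point) and the flywheel is at rest (distance between mark and rim_top below 0.008 m and velocity of joint flywheel between -0.1 and 0.1 rad/s and value of joint drain_tap below 0.6 rad), for 0.3 s.
At the end, for the whole second after the job is handed in: The white line stands within 8 mm of the rim's highest point with the flywheel at rest, and the drain tap's lever is shut, within 0.15 rad (9 degrees) of its stop (distance between mark and rim_top below 0.008 m and velocity of joint flywheel between -0.1 and 0.1 rad/s and value of joint drain_tap above 1.42 rad); the robot touches nothing.
It fails at once if the flywheel is set spinning (faster than 6 rad/s, about one turn a second) (velocity of joint flywheel above 6 rad/s or velocity of joint flywheel below -6 rad/s).
It fails at once if a thing lying round the compressor is moved by more than 30 mm (distance of any of lead_weight, grease_jar, spanner, dive_torch from where it was at the start of the episode above 0.03 m).
It also fails if it takes over 61 s, if anything falls off the work surface, if the arm or the gripper's body presses on something with over 40 N, if the wrist force passes 120 N, or if a joint passes its speed limit or range.

## Working session

There is one attempt and no reset: what is moved stays moved. The work goes in short steps, Python scripts to look and compute and a shell command to move; the robot and the scene stay as the last step left them, time stands still between calls to the robot, and variables do not carry over. Pictures are saved under pics/ and viewed, and the job is handed in when it is done.

```bash
ls; mkdir -p pics
python3 - <<'E'
from bench import ctrl
import cv2,numpy as np
o=ctrl.get_obs();print(o, ctrl.pinch_z)
for n in ("side","top","wrist"):
    im=ctrl.camera(n);cv2.imwrite(f"pics/{n}0.png",im[:,:,::-1]);print(n,ctrl.camera_info(n))
E
```

```text
pics
{'time_s': 0.0, 'q': array([-1.55529772e+00,  1.81540197e-01,  1.60802709e+00, -5.50713833e-05,
        1.35381159e+00, -2.06310770e-01]), 'dq': array([ 0.00107685,  0.00079587, -0.00070903, -0.00125312,  0.00026407,
       -0.00077992]), 'joint_efforts': array([-2.40265044e-04, -4.44875407e+01, -3.51336086e+01, -1.61627950e-04,
        9.09536815e-03, -1.95180252e-05]), 'eef_pos': array([ 0.12648207, -0.56033292,  0.23037542]), 'eef_rot': array([ 0.07830618, -0.07822371,  0.7033923 , -0.70213137]), 'wrist_force': array([ 0.49166171, -0.6299162 ,  0.04359015]), 'torque': array([ 0.01259499, -0.00838812,  0.0167665 ]), 'opening': 1.0019742391715005} 0.0187
side {'fx': 435.9961098672903, 'fy': 435.9961098672903, 'cx': 316.59630494903695, 'cy': 242.84822276056403, 'k1': -0.08023733678495994, 'origin': array([1.04745297, 0.04492197, 0.94591926]), 'rotation': array([-0.22987732,  0.64208777,  0.69007514, -0.24223131])}
top {'fx': 536.7564897579119, 'fy': 536.7564897579119, 'cx': 316.65835727337395, 'cy': 234.162520701994, 'k1': -0.052140451650244404, 'origin': array([ 0.37292333, -0.00193954,  1.65497704]), 'rotation': array([ 0.02325516, -0.69956997,  0.71409554, -0.01134087])}
wrist {'fx': 431.7430677727701, 'fy': 431.7430677727701, 'cx': 323.7594644990543, 'cy': 233.1220838981135, 'k1': -0.09051268489433652, 'tool_from_camera': array([[ 8.24884055e-04,  9.57945782e-01,  2.86948076e-01,
        -7.32930142e-02],
       [ 9.63749829e-04, -2.86948802e-01,  9.57945435e-01,
        -1.44165798e-01],
       [ 9.99999195e-01, -5.13647755e-04, -1.15991957e-03,
         1.19186836e-03],
       [ 0.00000000e+00,  0.00000000e+00,  0.00000000e+00,
         1.00000000e+00]])}
```

View pics/side0.png

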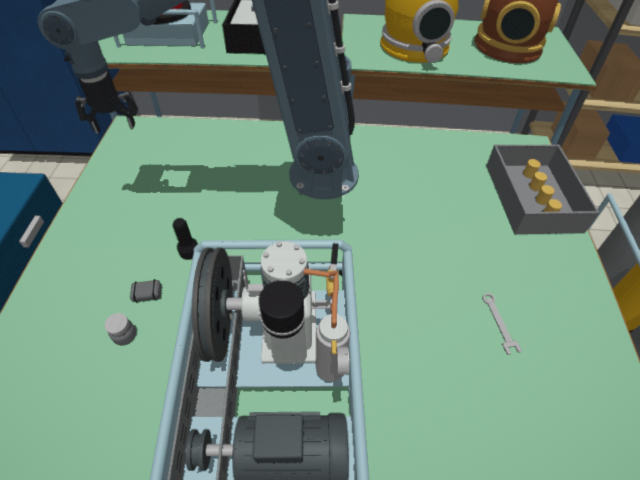

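View pics/top0.png

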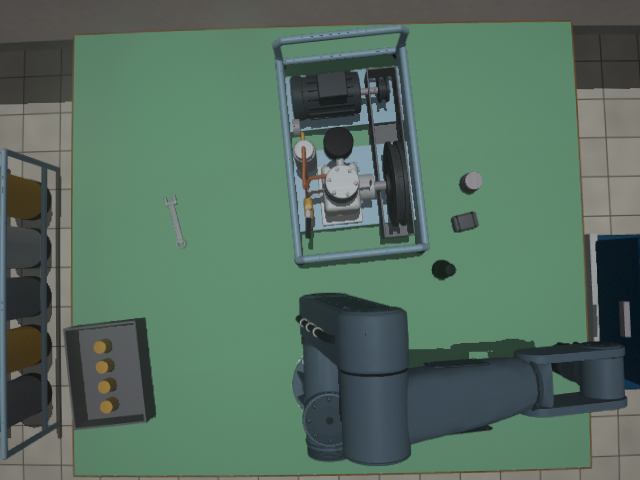

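View pics/wrist0.png

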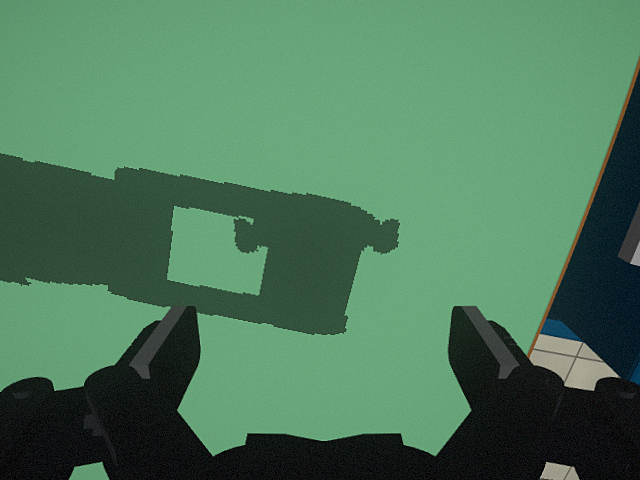

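```bash
cat > h.py <<'E'
import numpy as np,cv2
from scipy.spatial.transform import Rotation as R
from bench import ctrl
def quat(q): return R.from_quat([q[1],q[2],q[3],q[0]]).as_matrix()
def campose(name,obs=None):
    i=ctrl.camera_info(name)
    if name!='wrist':
        r=i['rotation']; Rm=quat(r) if np.shape(r)==(4,) else np.array(r)
        return i,Rm,np.array(i['origin'])
    T=np.array(i['tool_from_camera']);Rt=quat(obs['eef_rot'])
    return i,Rt@T[:3,:3],Rt@T[:3,3]+obs['eef_pos']
def proj(P,name,obs=None):
    i,Rm,o=campose(name,obs);p=(np.atleast_2d(P)-o)@Rm
    s=p[:,:2]/p[:,2:];r2=(s**2).sum(1,keepdims=True);s=s*(1+i['k1']*r2)
    return s*[i['fx'],i['fy']]+[i['cx'],i['cy']]
def ray(uv,name,obs=None):
    i,Rm,o=campose(name,obs);d=(np.atleast_2d(uv)-[i['cx'],i['cy']])/[i['fx'],i['fy']]
    s=d.copy()
    for _ in range(20): s=d/(1+i['k1']*(s**2).sum(1,keepdims=True))
    v=np.c_[s,np.ones(len(s))]@Rm.T
    return o,v
def atz(uv,z,name,obs=None):
    o,v=ray(uv,name,obs);return o+v*((z-o[2])/v[:,2:])
def c2w(P,pose):
    x,y,a=pose;c,s=np.cos(a),np.sin(a)
    P=np.atleast_2d(P);return np.c_[x+c*P[:,0]-s*P[:,1],y+s*P[:,0]+c*P[:,1],P[:,2]]
def w2c(P,pose):
    x,y,a=pose;c,s=np.cos(a),np.sin(a);P=np.atleast_2d(P);d=P[:,:2]-[x,y]
    return np.c_[c*d[:,0]+s*d[:,1],-s*d[:,0]+c*d[:,1],P[:,2]]
E
python3 - <<'E'
from h import *
im=cv2.imread('pics/top0.png');cv2.imwrite('pics/top0z.png',cv2.resize(im[20:270,260:490],None,fx=2.4,fy=2.4,interpolation=cv2.INTER_CUBIC)[:600,:])
im=cv2.imread('pics/side0.png');cv2.imwrite('pics/side0z.png',cv2.resize(im[230:400,150:380],None,fx=3.4,fy=3.4,interpolation=cv2.INTER_CUBIC))
for t in ('compressor','flywheel','tap_lever','lead_weight','grease_jar','dive_torch','spanner','mark'):
  for c in ('top','side'):
    r=ctrl.silhouettes(t,c)
    print(t,c,[(round(x['score'],2),list(map(int,x['bbox'])),np.argwhere(x['mask']).mean(0)[::-1].round(1)) for x in r[:2]])
E
```

```text
compressor top [(0.71, [272, 25, 430, 264], array([351.6, 146.2])), (0.43, [452, 210, 480, 234], array([464.2, 221.6]))]
compressor side [(0.6, [152, 242, 373, 479], array([263.1, 366.8]))]
flywheel top [(0.76, [386, 142, 408, 229], array([396. , 183.6]))]
flywheel side [(0.95, [190, 244, 231, 363], array([211.5, 304.5]))]
tap_lever top [(0.5, [307, 203, 310, 239], array([307.6, 222.8]))]
tap_lever side [(0.51, [330, 244, 337, 269], array([333.7, 257.1]))]
lead_weight top [(0.71, [453, 210, 480, 232], array([465.1, 221.7]))]
lead_weight side [(0.67, [129, 279, 159, 297], array([145.6, 290.4])), (0.63, [153, 238, 368, 480], array([263. , 366.9]))]
grease_jar top [(0.66, [459, 172, 481, 196], array([470.3, 181.9]))]
grease_jar side [(0.67, [153, 238, 370, 480], array([262.8, 366.9])), (0.63, [103, 313, 134, 346], array([119.9, 329.1]))]
dive_torch top [(0.83, [429, 261, 455, 280], array([443. , 269.6]))]
dive_torch side [(0.91, [169, 219, 194, 261], array([183.6, 239.1]))]
spanner top [(0.92, [163, 200, 186, 245], array([175.1, 221.6]))]
spanner side [(0.93, [483, 292, 517, 354], array([500.1, 323.1]))]
mark top [(0.97, [382, 142, 409, 226], array([395.9, 182.7]))]
mark side [(0.82, [192, 246, 230, 362], array([211.5, 304. ]))]
```

View pics/top0z.png

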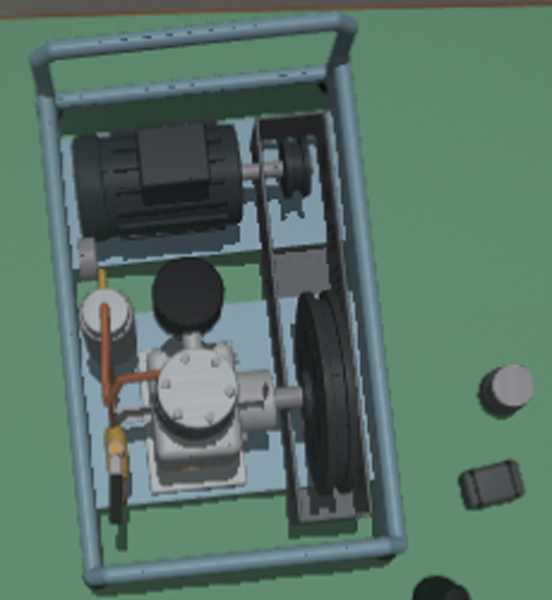

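View pics/side0z.png

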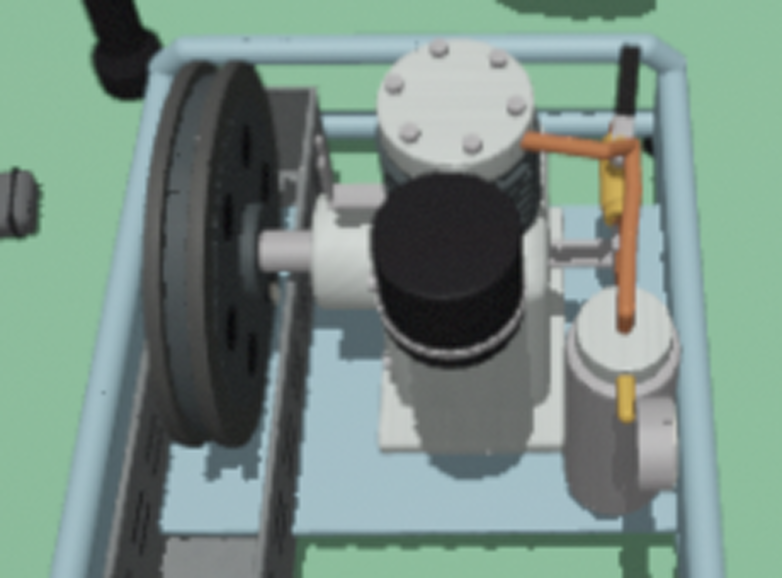

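Run:
```python
from h import *
from scipy.optimize import least_squares
t=np.linspace(0,2*np.pi,180)
cyl=np.concatenate([np.c_[.12*np.sin(t),0*t+y,.15+.12*np.cos(t)] for y in(-.017,.017)])
def bb(p): return np.r_[p.min(0),p.max(0)]
obsv={'top':np.array([385.5,142,409,228]),'side':np.array([191.,245,231,363])}
grip={'top':[307.9,222.],'side':[333.7,257.1]}
def res(p,full=False):
    r=[]
    for c in obsv:
        b=bb(proj(c2w(cyl,p),c))
        r+=list((b-obsv[c]))
        r+=list(2*(proj(c2w([-.103,.25,.190],p),c)[0]-grip[c]))
    return np.array(r)
s=least_squares(res,[.5,-.1,0.1],loss='soft_l1');print(s.x,np.degrees(s.x[2]),res(s.x).round(1))
p=s.x;np.save('pose.npy',p)
for c in('top','side'):
    im=cv2.imread(f'pics/{c}0.png');k=3
    L=lambda P:[cv2.polylines(im2,[np.int32(proj(c2w(P,p),c)*k+k/2)],False,(0,0,255),1)]
    im2=cv2.resize(im,None,fx=k,fy=k,interpolation=cv2.INTER_CUBIC)
    L(cyl[:180]);L(cyl[180:])
    for y in(-.075,.295):L([[-.185,y,.1],[.455,y,.1]])
    L([[-.185,-.075,.131],[-.185,.295,.131]])
    L([[-.045,.25,.19],[-.13,.25,.19]])
    L([[0,.075,.27],[0,0,.27],[0,0,.15],[0,.06,.15]])
    cut=im2[60:660+140,780:1320] if c=='top' else im2[690:1250,450:1150]
    h,w=cut.shape[:2];f=min(800/w,600/h,1);cv2.imwrite(f'pics/fit_{c}.png',cv2.resize(cut,None,fx=f,fy=f))
for n,zz,uv in (('jar',.062,(470.3,181.9)),('lead',.02,(465.1,221.7)),('torch',.1,(443,269.6))):
    w=atz(uv,zz,'top');print(n,w.round(3),w2c(w,p).round(3))
for n in([0,0,.27],[-.045,.25,.19],[-.103,.25,.19],[-.045,.308,.19],[-.12,0,.15]):print(n,c2w(n,p).round(4))
```

```text
[ 0.58186479 -0.20229844  0.01714534] 0.9823557491808548 [-1.  -0.7 -0.6 -0.6 -0.4  3.  -3.7  0.4  2.8 -2.5 -0.8  1. ]
jar [[ 0.598 -0.438  0.062]] [[ 0.012 -0.236  0.062]]
lead [[ 0.482 -0.429  0.02 ]] [[-0.104 -0.225  0.02 ]]
torch [[ 0.339 -0.339  0.1  ]] [[-0.245 -0.133  0.1  ]]
[0, 0, 0.27] [[ 0.5819 -0.2023  0.27  ]]
[-0.045, 0.25, 0.19] [[0.5326 0.0469 0.19  ]]
[-0.103, 0.25, 0.19] [[0.4746 0.0459 0.19  ]]
[-0.045, 0.308, 0.19] [[0.5316 0.1049 0.19  ]]
[-0.12, 0, 0.15] [[ 0.4619 -0.2044  0.15  ]]
```

View pics/fit_top.png

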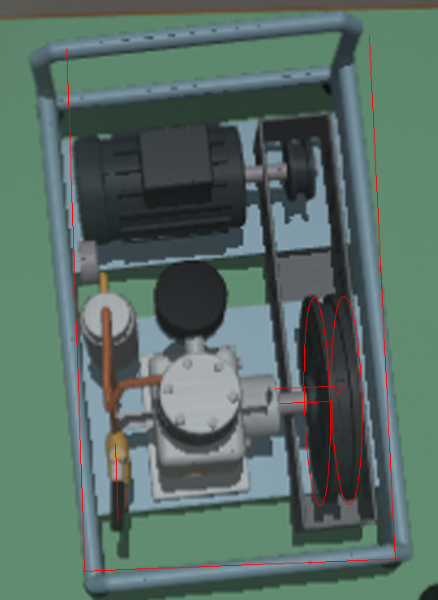

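View pics/fit_side.png

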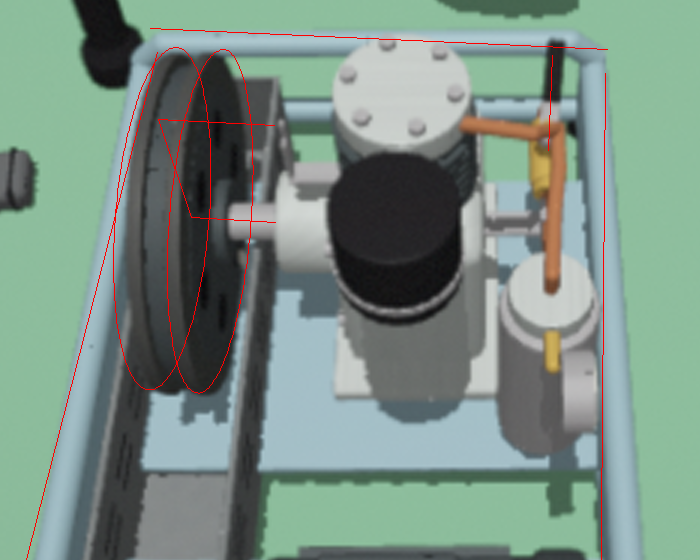

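```bash
cat > fit.py <<'E'
from h import *
from scipy.optimize import least_squares
t=np.linspace(0,2*np.pi,180)
cyl=np.concatenate([np.c_[.12*np.sin(t),0*t+y,.15+.12*np.cos(t)] for y in(-.017,.017)])
def bb(p): return np.r_[p.min(0),p.max(0)]
obsv={'top':np.array([385.5,142,409,228]),'side':np.array([191.,245,231,363])}
grip={'top':[307.9,222.],'side':[333.7,257.1]}
T=lambda a:np.array(a)/2.4+[260,20]
S=lambda a:np.array(a)/3.4+[150,230]
lines=[('top',T([[54,200],[75,400]]),[-.185,.295,.095],[.455,.295,.095]),
('top',T([[357,200],[381,400]]),[-.185,-.075,.095],[.455,-.075,.095]),
('top',T([[150,571],[350,548]]),[-.185,-.075,.12],[-.185,.295,.12]),
('side',S([[200,47],[640,50]]),[-.185,-.075,.12],[-.185,.295,.12]),
('side',S([[130,250],[100,400]]),[-.1,-.075,.095],[.2,-.075,.095]),
('side',S([[695,250],[705,400]]),[-.1,.295,.095],[.2,.295,.095])]
def res(p):
    r=[]
    for c in obsv:
        b=bb(proj(c2w(cyl,p),c)); r+=list((b-obsv[c]))
        #r+=list((proj(c2w([-.103,.25,.190],p),c)[0]-grip[c]))
    for c,pts,A,B in lines:
        q=proj(c2w([A,B],p),c);d=q[1]-q[0];d/=np.hypot(*d)
        r+=[1.*((x-q[0])@[-d[1],d[0]]) for x in pts]
    return np.array(r)
s=least_squares(res,[.58,-.2,0.08],loss='soft_l1');print(s.x,np.degrees(s.x[2]),res(s.x).round(1))
p=s.x;np.save('pose.npy',p)
ang=s.x[2]
for c in('top','side'):
    im=cv2.imread(f'pics/{c}0.png');k=3
    L=lambda P:[cv2.polylines(im2,[np.int32(proj(c2w(P,p),c)*k+k/2)],False,(0,0,255),1)]
    im2=cv2.resize(im,None,fx=k,fy=k,interpolation=cv2.INTER_CUBIC)
    L(cyl[:180]);L(cyl[180:])
    for y in(-.075,.295):L([[-.185,y,.095],[.455,y,.095]])
    L([[-.185,-.075,.12],[-.185,.295,.12]])
    L([[-.045,.25,.19],[-.13,.25,.19]])
    L([[0,.075,.27],[0,0,.27],[0,0,.15],[0,.06,.15]])
    cut=im2[60:660+140,780:1320] if c=='top' else im2[690:1250,450:1150]
    h,w=cut.shape[:2];f=min(800/w,600/h,1);cv2.imwrite(f'pics/fit_{c}2.png',cv2.resize(cut,None,fx=f,fy=f))
for n,zz,uv in (('jar',.062,(470.3,181.9)),('lead',.02,(465.1,221.7)),('torch',.1,(443,269.6))):
    w=atz(uv,zz,'top');print(n,w.round(3),w2c(w,p).round(3))
for n in([0,0,.27],[-.045,.25,.19],[-.103,.25,.19],[-.045,.308,.19],[-.12,0,.15]):print(n,c2w(n,p).round(4))
E
python3 fit.py
```

```text
[ 0.58305492 -0.19996712  0.07836912] 4.490219978282763 [-3.2 -1.3 -0.3 -0.8 -0.1  1.1  1.7 -2.2 -0.3  0.4  0.2  0.9 -0.4  0.9
  0.   1.3 -0.3 -0.  -3.6 -3.7]
jar [[ 0.598 -0.438  0.062]] [[-0.004 -0.238  0.062]]
lead [[ 0.482 -0.429  0.02 ]] [[-0.119 -0.22   0.02 ]]
torch [[ 0.339 -0.339  0.1  ]] [[-0.254 -0.12   0.1  ]]
[0, 0, 0.27] [[ 0.5831 -0.2     0.27  ]]
[-0.045, 0.25, 0.19] [[0.5186 0.0457 0.19  ]]
[-0.103, 0.25, 0.19] [[0.4608 0.0412 0.19  ]]
[-0.045, 0.308, 0.19] [[0.5141 0.1036 0.19  ]]
[-0.12, 0, 0.15] [[ 0.4634 -0.2094  0.15  ]]
```

View pics/fit_top2.png

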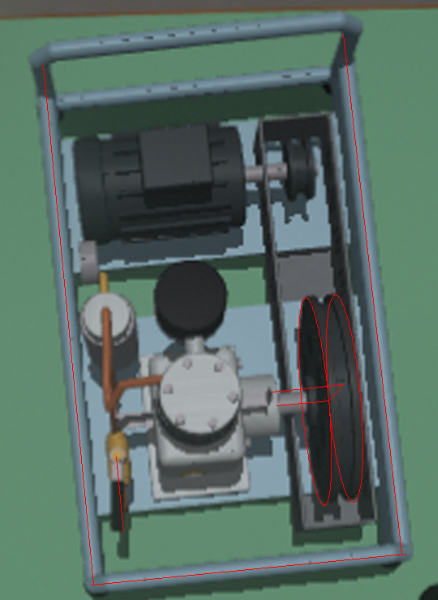

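View pics/fit_side2.png

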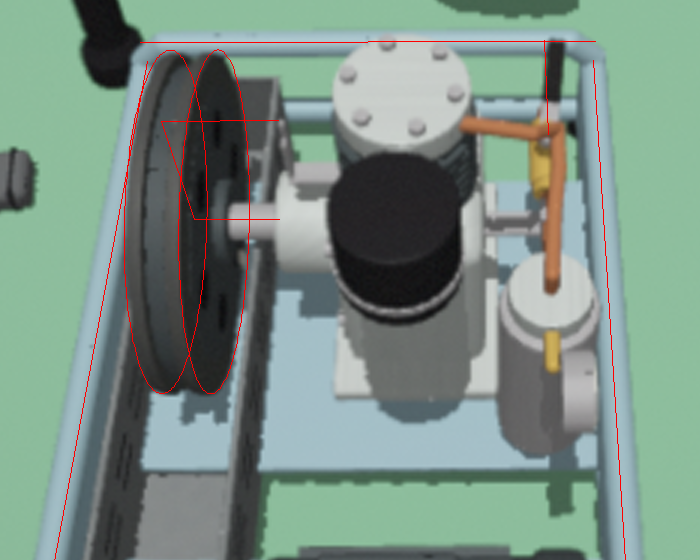

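```bash
cat > plan.py <<'E'
from h import *
pose=np.load('pose.npy')
def ori(th,flip=1,y=None):
    # tool pointing to hub from rim angle th (rad, + = away from robot); flip: sign of tool x along comp x
    a=pose[2]; X=np.array([np.cos(a),np.sin(a),0]);Y=np.array([-np.sin(a),np.cos(a),0]);Z=np.array([0,0,1])
    rad=np.sin(th)*X+np.cos(th)*Z; tan=np.cos(th)*X-np.sin(th)*Z
    ty=-rad; tx=flip*tan; tz=np.cross(tx,ty)
    return np.c_[tx,ty,tz]
def pos(th,r,dy=0): return c2w([r*np.sin(th),dy,.15+r*np.cos(th)],pose)[0]
def delta(Rg,pg):
    o=ctrl.get_obs();Rc=quat(o['eef_rot'])
    return (pg-o['eef_pos']).round(4), np.degrees(R.from_matrix(Rg@Rc.T).as_rotvec()).round(2)
E
python3 - <<'E'
from plan import *
print(quat(ctrl.get_obs()['eef_rot']).round(3))
for f in(1,-1):
  for th in(-50,0): print(f,th,delta(ori(np.radians(th),f),pos(np.radians(th),.17)),pos(np.radians(th),.17))
E
```

```text
[[-0.976 -0.     0.22 ]
 [-0.22  -0.    -0.976]
 [ 0.    -1.     0.   ]]
1 -50 (array([0.3267, 0.3508, 0.028 ]), array([-72.25, -10.92, 156.31])) [ 0.45322707 -0.2101625   0.25927389]
1 0 (array([0.4566, 0.361 , 0.0887]), array([  0.  ,   0.  , 171.78])) [ 0.58305492 -0.19996712  0.32      ]
-1 -50 (array([0.3267, 0.3508, 0.028 ]), array([  7.48, -49.48,  -7.69])) [ 0.45322707 -0.2101625   0.25927389]
-1 0 (array([0.4566, 0.361 , 0.0887]), array([ 0.  , -0.  , -8.22])) [ 0.58305492 -0.19996712  0.32      ]
```

```bash
python3 -m pendant '[0.038,0.03,0.03,0,0,-0.7,0.065, 0.038,0.03,0.03,0,0,-0.7,0.065, 0.038,0.03,0.03,0,0,-0.7,0.065, 0.038,0.03,0.03,0,0,-0.7,0.065, 0.038,0.03,0.025,0,0,-0.7,0.065, 0.038,0.03,0.02,0,0,-0.7,0.065, 0.038,0.03,0.005,0,0,-0.7,0.065, 0.038,0.03,0,0,0,-0.7,0.065, 0.038,0.03,0,0,0,-0.7,0.065, 0.038,0.03,0,0,0,-0.7,0.065, 0.038,0.03,0,0,0,-0.7,0.065, 0.038,0.03,0,0,0,-0.5,0.065]'
python3 - <<'E'
from plan import *
o=ctrl.get_obs();print(o['q'].round(3),o['eef_pos'])
im=ctrl.camera('wrist');cv2.imwrite('pics/w1.png',im[:,:,::-1])
for th in(0,20,30):print(th,delta(ori(np.radians(th),-1),pos(np.radians(th),.15)))
E
```

```text
time_s: 2.45
eef_pos: [0.5836, -0.1998, 0.4014]
eef_rot: [-0.028, 0.028, -0.706, 0.707]
wrist_force: [-0.1, -0.5, 0.3]
opening: 0.764
[-0.522  0.194  1.257 -0.     1.691  0.971] [ 0.58363604 -0.19980828  0.40135383]
0 (array([-0.0039, -0.0043, -0.1006]), array([-0.17,  0.12, -0.21]))
20 (array([ 0.0473, -0.0003, -0.1097]), array([-1.77, 20.05, -0.18]))
30 (array([ 0.0709,  0.0015, -0.1207]), array([-2.57, 30.02, -0.16]))
```

View pics/w1.png

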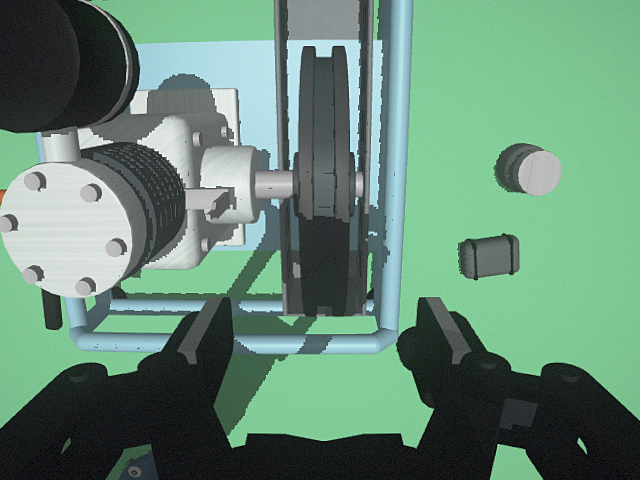

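```bash
python3 -m pendant '[0,0,0,0,0,0,0.065, 0,0,0,0,0,0,0.065]'
cat > ov.py <<'E'
from plan import *
import sys
def overlay(c,fn,o,k=1,crop=None,im=None,mark=None):
    if im is None: im=ctrl.camera(c)[:,:,::-1].copy()
    raw=im.copy()
    t=np.linspace(0,2*np.pi,181)
    for y in(-.017,.017):
        P=c2w(np.c_[.12*np.sin(t),0*t+y,.15+.12*np.cos(t)],pose)
        cv2.polylines(im,[np.int32(proj(P,c,o)*8)],False,(0,0,255),1,cv2.LINE_AA,3)
    for P in ([[0,-.03,.27],[0,.075,.27]],[[-.185,-.075,.12],[-.185,.295,.12]],[[-.045,.25,.19],[-.13,.25,.19]]):
        cv2.polylines(im,[np.int32(proj(c2w(P,pose),c,o)*8)],False,(255,0,255),1,cv2.LINE_AA,3)
    cv2.imwrite(fn,im);return raw
E
python3 - <<'E'
from ov import *
o=ctrl.get_obs();print(o['eef_pos'],o['dq'].round(3))
raw=overlay('wrist','pics/w2.png',o)
cv2.imwrite('pics/w2raw.png',raw);np.save('w2obs.npy',o,allow_pickle=True)
for th in(0,20):print(th,delta(ori(np.radians(th),-1),pos(np.radians(th),.15)))
E
```

```text
time_s: 2.75
eef_pos: [0.582, -0.2015, 0.4012]
eef_rot: [-0.027, 0.028, -0.706, 0.707]
wrist_force: [-1.0, -0.1, -0.2]
opening: 0.763
[ 0.58198762 -0.20149504  0.4012095 ] [-0.014 -0.009  0.004  0.001 -0.002  0.001]
0 (array([ 0.0012,  0.0018, -0.1014]), array([ 0.02, -0.01,  0.05]))
20 (array([ 0.0524,  0.0058, -0.1105]), array([-1.54, 19.93,  0.05]))
```

View pics/w2.png

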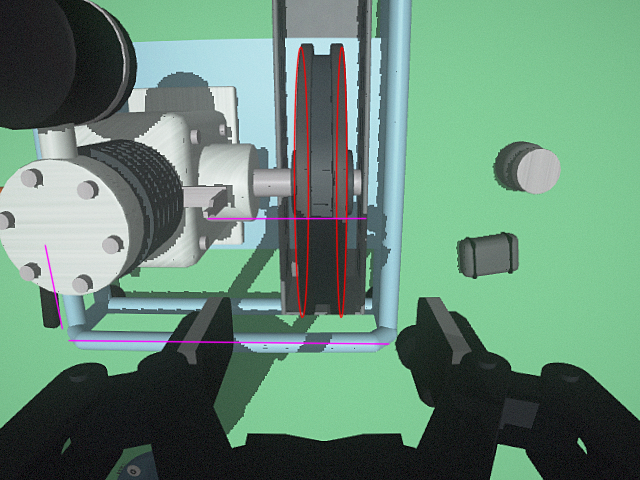

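Run:
```python
import cv2
im=cv2.imread('pics/w2.png');cv2.imwrite('pics/w2z.png',cv2.resize(im[30:330,260:400],None,fx=4,fy=2,interpolation=cv2.INTER_NEAREST))
```

```text
(no output)
```

View pics/w2z.png

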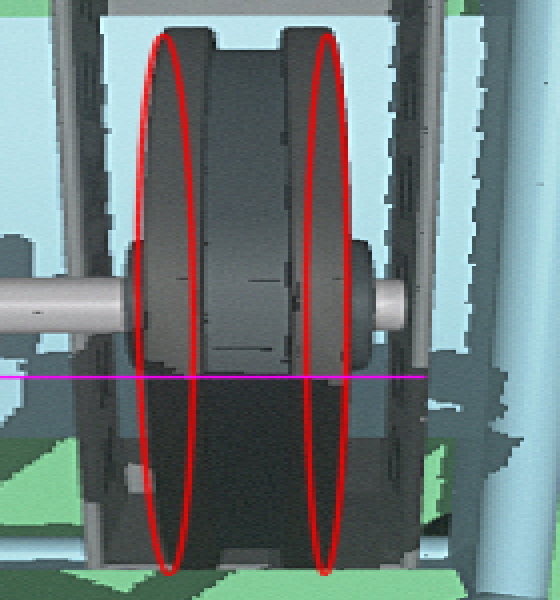

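```bash
python3 -m pendant '[0.013,0.001,-0.02,-0.4,5,0,0.065, 0.013,0.001,-0.03,-0.4,5,0,0.065, 0.013,0.001,-0.03,-0.4,5,0,0.065, 0.013,0.001,-0.03,-0.4,5,0,0.065, 0,0,0,0,0,0,0.065]'
python3 - <<'E'
from ov import *
o=ctrl.get_obs();print(o['eef_pos'],o['q'].round(3))
raw=overlay('wrist','pics/w3.png',o);overlay('side','pics/s3.png',None)
for th in(20,):
  for r in(.15,.088):print(th,delta(ori(np.radians(th),-1),pos(np.radians(th),r,-.001)))
E
```

```text
time_s: 3.42
eef_pos: [0.6333, -0.197, 0.2844]
eef_rot: [0.099, 0.154, -0.692, 0.698]
wrist_force: [0.2, -0.1, -0.4]
opening: 0.766
[ 0.63330729 -0.1969914   0.28439499] [-0.403  0.598  0.986 -0.167  1.877  1.064]
20 (array([ 0.0002,  0.0009, -0.0005]), array([ 0.02, -0.04,  0.04]))
20 (array([-0.0209, -0.0008, -0.0588]), array([ 0.02, -0.04,  0.04]))
```

View pics/w3.png

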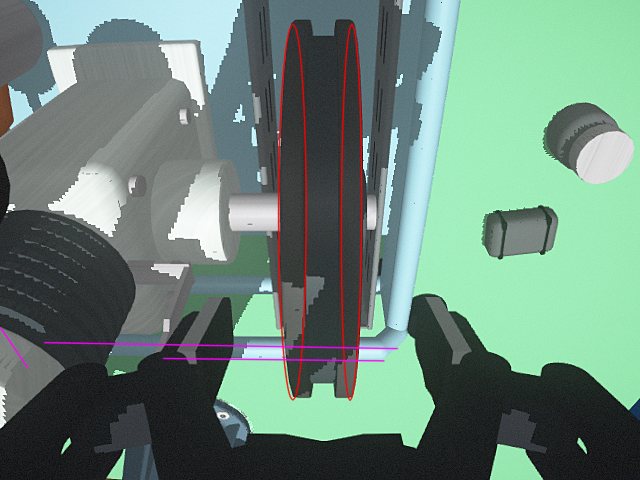

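View pics/s3.png

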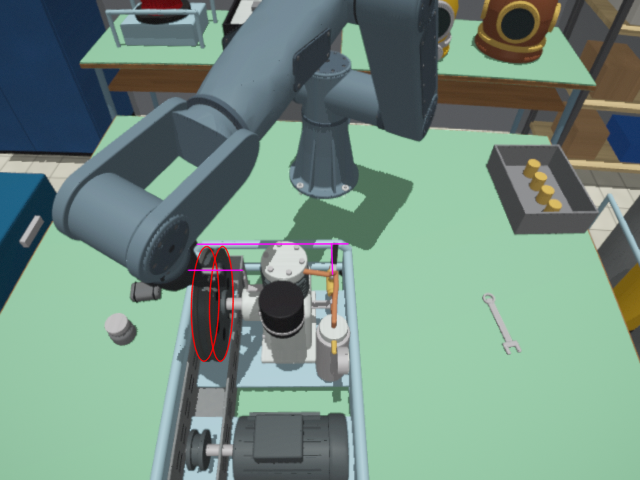

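```bash
python3 -m pendant '[-0.01,0,-0.03,0,0,0,0.065, -0.011,0,-0.029,0,0,0,0.065, 0,0,0,0,0,0,0.065, 0,0,0,0,0,0,0.02, 0,0,0,0,0,0,0.02, 0,0,0,0,0,0,0.02, 0,0,0,0,0,0,0.02]'
python3 - <<'E'
from plan import *
o=ctrl.get_obs();print(o['eef_pos'],o['wrist_force'],o['torque'],w2c(o['eef_pos'],pose))
p=w2c(o['eef_pos'],pose)[0];print(np.hypot(p[0],p[2]-.15),np.degrees(np.arctan2(p[0],p[2]-.15)))
r=.088;th=[20,14,8,2,-4,-10,-16,-22,-28,-34,-40,-46]
P=np.array([pos(np.radians(t),r) for t in th]);print(np.diff(P,axis=0).round(4))
E
```

```text
time_s: 4.4
eef_pos: [0.6149, -0.1973, 0.2356]
eef_rot: [0.094, 0.149, -0.69, 0.702]
wrist_force: [1.5, -0.4, 6.4]
opening: 0.387
[ 0.61490833 -0.19731901  0.2356354 ] [ 1.5174745  -0.44356435  6.35109629] [0.22258764 0.24708162 0.0153733 ] [[3.19629544e-02 1.46221574e-04 2.35635404e-01]]
0.0914059780626709 20.467818647486297
[[-0.0088 -0.0007  0.0027]
 [-0.009  -0.0007  0.0018]
 [-0.0091 -0.0007  0.0008]
 [-0.0092 -0.0007 -0.0002]
 [-0.0091 -0.0007 -0.0011]
 [-0.0089 -0.0007 -0.0021]
 [-0.0087 -0.0007 -0.003 ]
 [-0.0083 -0.0007 -0.0039]
 [-0.0079 -0.0006 -0.0047]
 [-0.0073 -0.0006 -0.0055]
 [-0.0067 -0.0005 -0.0063]]
```

```bash
python3 -m pendant '[-0.0045,-0.0004,0.0013,0.2,-3,0,0.02, -0.0092,-0.0007,0.0026,0.5,-6,0,0.02, -0.0093,-0.0007,0.0015,0.5,-6,0,0.02, -0.0095,-0.0007,0.0005,0.5,-6,0,0.02, -0.0095,-0.0007,-0.0005,0.5,-6,0,0.02, -0.0094,-0.0007,-0.0015,0.5,-6,0,0.02, -0.0091,-0.0007,-0.0025,0.5,-6,0,0.02, -0.0088,-0.0007,-0.0035,0.5,-6,0,0.02, -0.0084,-0.0007,-0.0044,0.5,-6,0,0.02, -0.0079,-0.0006,-0.0053,0.5,-6,0,0.02, -0.0072,-0.0005,-0.006,0.5,-6,0,0.02, 0,0,0,0,0,0,0.02]'
python3 - <<'E'
from ov import *
o=ctrl.get_obs()
p=w2c(o['eef_pos'],pose)[0];print(o['q'].round(2),o['wrist_force'].round(1),np.hypot(p[0],p[2]-.15),np.degrees(np.arctan2(p[0],p[2]-.15)),p)
a,b=ctrl.camera('side'),ctrl.camera('wrist')
im=np.hstack([cv2.resize(a[220:380,130:310],None,fx=2.2,fy=2.2),cv2.resize(b,(400,352),)[:352]])
cv2.imwrite('pics/a4.png',im[:,:,::-1]);print(im.shape)
E
```

```text
time_s: 5.9
eef_pos: [0.5199, -0.205, 0.2122]
eef_rot: [0.284, 0.235, 0.668, -0.646]
wrist_force: [41.1, -7.3, -34.8]
opening: 0.386
[-0.95 -0.16  2.18  0.86  0.88  0.06] [ 41.1  -7.3 -34.8] 0.08877388358069577 -45.48881257476085 [-6.33058617e-02 -4.95473971e-05  2.12234800e-01]
(352, 796, 3)
```

View pics/a4.png

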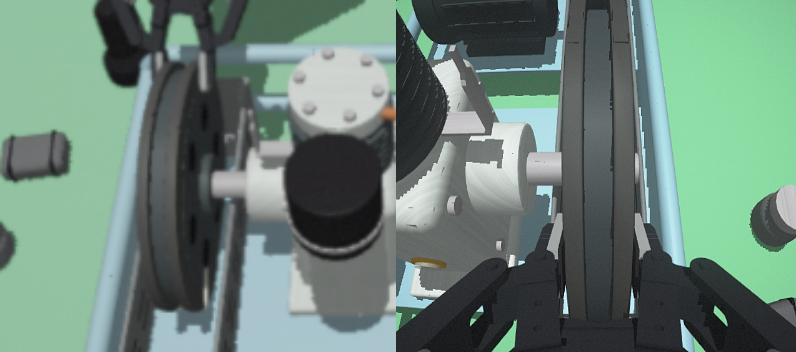

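Run:
```python
from ov import *
raw=ctrl.camera('side')[:,:,::-1].copy();cv2.imwrite('pics/s5raw.png',raw)
cv2.imwrite('pics/s5z.png',cv2.resize(raw[240:380,170:250],None,fx=4.2,fy=4.2,interpolation=cv2.INTER_NEAREST))
print(ctrl.get_obs()['wrist_force'])
```

```text
[ 28.54866712  -8.39917587 -29.24493406]
```

View pics/s5z.png

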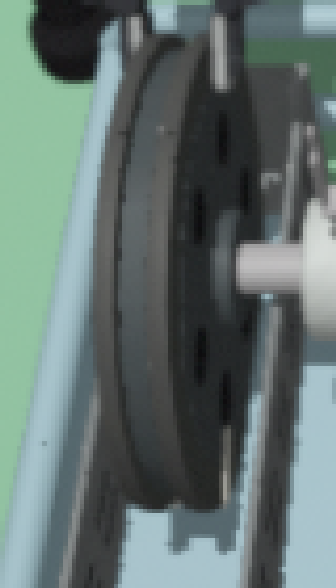

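```bash
cat > mk.py <<'E'
from ov import *
def face(phi,c='side',o=None,ys=(.017,)):
    f=np.radians(phi);return [proj(c2w([[r*np.sin(f),y,.15+r*np.cos(f)] for r in(.082,.101,.12)],pose),c,o).round(1).tolist() for y in ys]
E
python3 - <<'E'
from mk import *
for a in range(90,181,10): print(a,face(a))
E
```

```text
90 [[[217.4, 337.8], [216.2, 346.5], [215.0, 355.4]]]
100 [[[218.7, 340.4], [217.8, 349.6], [217.0, 359.0]]]
110 [[[220.1, 341.8], [219.6, 351.2], [219.0, 360.6]]]
120 [[[221.5, 342.0], [221.3, 351.2], [221.1, 360.4]]]
130 [[[222.9, 340.9], [223.0, 349.7], [223.1, 358.5]]]
140 [[[224.2, 338.8], [224.6, 346.9], [225.1, 355.0]]]
150 [[[225.4, 335.6], [226.1, 343.0], [226.8, 350.2]]]
160 [[[226.6, 331.6], [227.5, 337.9], [228.4, 344.1]]]
170 [[[227.5, 326.9], [228.6, 332.1], [229.7, 337.2]]]
180 [[[228.3, 321.5], [229.6, 325.5], [230.8, 329.4]]]
```

```bash
python3 -m pendant '[0,0,0,0,0,0,0.06, 0,0,0,0,0,0,0.06, 0,0,0,0,0,0,0.06, -0.02,-0.0015,0.02,0,0,0,0.06, -0.025,-0.002,0.025,0,0,0,0.06, 0,0,0,0,0,0,0.06]'
python3 - <<'E'
from mk import *
o=ctrl.get_obs()
p=w2c(o['eef_pos'],pose)[0];print(o['q'].round(2),o['wrist_force'].round(1),np.hypot(p[0],p[2]-.15),np.degrees(np.arctan2(p[0],p[2]-.15)),p)
raw=ctrl.camera('side')[:,:,::-1].copy();cv2.imwrite('pics/s6z.png',cv2.resize(raw[240:380,170:250],None,fx=4.2,fy=4.2,interpolation=cv2.INTER_NEAREST))
print(delta(ori(np.radians(25),-1),pos(np.radians(25),.15,0)))
th=np.linspace(-46,25,9);P=np.array([pos(np.radians(t),.15) for t in th]);print(np.diff(P,axis=0).round(4))
E
```

```text
time_s: 6.8
eef_pos: [0.4757, -0.2091, 0.2621]
eef_rot: [0.287, 0.235, 0.666, -0.647]
wrist_force: [0.5, -0.2, 1.0]
opening: 0.7
[-1.07 -0.34  2.21  0.79  1.07  0.09] [ 0.5 -0.2  1. ] 0.15551507861159047 -43.86714151464833 [-0.10777016 -0.00070223  0.26211839]
(array([0.1705, 0.0135, 0.0251]), array([-5.350e+00,  6.802e+01, -2.000e-02]))
[[ 0.0173  0.0014  0.0154]
 [ 0.0195  0.0015  0.0125]
 [ 0.0212  0.0017  0.0094]
 [ 0.0224  0.0018  0.006 ]
 [ 0.023   0.0018  0.0025]
 [ 0.0231  0.0018 -0.0011]
 [ 0.0227  0.0018 -0.0047]
 [ 0.0217  0.0017 -0.0082]]
```

View pics/s6z.png

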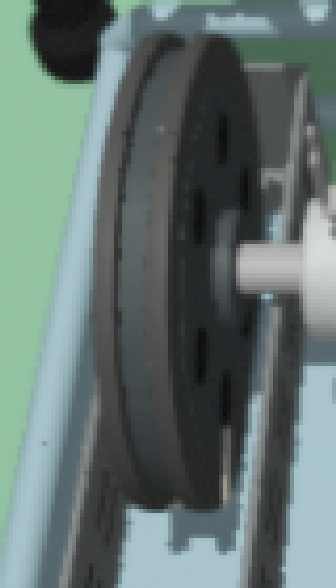

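```bash
python3 -m pendant '[0.017,0.0014,0.0125,-0.7,8.5,0,0.06, 0.019,0.0015,0.0105,-0.7,8.5,0,0.06, 0.0207,0.0017,0.0079,-0.7,8.5,0,0.06, 0.0219,0.0018,0.0046,-0.7,8.5,0,0.06, 0.0225,0.0018,0.0015,-0.7,8.5,0,0.06, 0.0226,0.0018,-0.0011,-0.7,8.5,0,0.06, 0.0222,0.0018,-0.004,-0.7,8.5,0,0.06, 0.0212,0.0017,-0.007,-0.7,8.5,0,0.06, 0,0,0,0,0,0,0.06, 0,0,0,0,0,0,0.06]'
python3 - <<'E'
from mk import *
o=ctrl.get_obs()
p=w2c(o['eef_pos'],pose)[0];print(o['q'].round(2),np.hypot(p[0],p[2]-.15),np.degrees(np.arctan2(p[0],p[2]-.15)),p)
print(delta(ori(np.radians(25),-1),pos(np.radians(25),.088,0)))
E
```

```text
time_s: 8.1
eef_pos: [0.643, -0.1934, 0.2824]
eef_rot: [0.126, 0.181, -0.684, 0.696]
wrist_force: [-0.7, 0.2, 1.1]
opening: 0.704
[-0.38  0.68  0.89 -0.2   1.97  1.07] 0.14545419550559094 24.482883581388016 [0.06027933 0.00190075 0.2823757 ]
(array([-0.0229, -0.0037, -0.0526]), array([-0.02, -0.16, -0.07]))
```

```bash
python3 -m pendant '[-0.0115,-0.0018,-0.026,0,0,0,0.06, -0.0114,-0.0018,-0.0265,0,0,0,0.06, 0,0,0,0,0,0,0.06, 0,0,0,0,0,0,0.02, 0,0,0,0,0,0,0.02, 0,0,0,0,0,0,0.02, 0,0,0,0,0,0,0.02]'
python3 - <<'E'
from plan import *
o=ctrl.get_obs()
p=w2c(o['eef_pos'],pose)[0];print(o['wrist_force'],p,np.hypot(p[0],p[2]-.15),np.degrees(np.arctan2(p[0],p[2]-.15)))
r=.088;th=np.r_[25,22,np.arange(16,-45,-6),-41]
P=np.array([pos(np.radians(t),r) for t in th]);print(th);print(np.diff(P,axis=0).round(4))
E
```

```text
time_s: 8.98
eef_pos: [0.6212, -0.1968, 0.2356]
eef_rot: [0.125, 0.179, -0.684, 0.697]
wrist_force: [0.1, 4.2, 7.2]
opening: 0.386
[0.06785546 4.18491681 7.20274388] [3.83079080e-02 1.85897365e-04 2.35601460e-01] 0.09378222503089226 24.109215601849385
[ 25  22  16  10   4  -2  -8 -14 -20 -26 -32 -38 -44 -41]
[[-0.0042 -0.0003  0.0018]
 [-0.0087 -0.0007  0.003 ]
 [-0.0089 -0.0007  0.0021]
 [-0.0091 -0.0007  0.0011]
 [-0.0092 -0.0007  0.0002]
 [-0.0091 -0.0007 -0.0008]
 [-0.009  -0.0007 -0.0018]
 [-0.0088 -0.0007 -0.0027]
 [-0.0085 -0.0007 -0.0036]
 [-0.008  -0.0006 -0.0045]
 [-0.0075 -0.0006 -0.0053]
 [-0.0069 -0.0005 -0.006 ]
 [ 0.0034  0.0003  0.0031]]
```

```bash
python3 -m pendant '[-0.0044,-0.0003,0.0019,0.2,-3,0,0.02, -0.0091,-0.0007,0.0032,0.5,-6,0,0.02, -0.0094,-0.0007,0.0022,0.5,-6,0,0.02, -0.0096,-0.0007,0.0012,0.5,-6,0,0.02, -0.0097,-0.0007,0.0002,0.5,-6,0,0.02, -0.0096,-0.0007,-0.0008,0.5,-6,0,0.02, -0.0095,-0.0007,-0.0019,0.5,-6,0,0.02, -0.0093,-0.0007,-0.0028,0.5,-6,0,0.02, -0.0089,-0.0007,-0.0038,0.5,-6,0,0.02, -0.0084,-0.0006,-0.0047,0.5,-6,0,0.02, -0.0079,-0.0006,-0.0055,0.5,-6,0,0.02, -0.0026,-0.0002,-0.002,0.2,-2,0,0.02]'; python3 -m pendant '[0,0,0,0,0,0,0.02, 0,0,0,0,0,0,0.02]'
python3 - <<'E'
from mk import *
o=ctrl.get_obs()
p=w2c(o['eef_pos'],pose)[0];print(o['wrist_force'].round(1),np.hypot(p[0],p[2]-.15),np.degrees(np.arctan2(p[0],p[2]-.15)),p)
raw=ctrl.camera('side')[:,:,::-1].copy();cv2.imwrite('pics/s7raw.png',raw);cv2.imwrite('pics/s7z.png',cv2.resize(raw[240:380,170:250],None,fx=4.2,fy=4.2,interpolation=cv2.INTER_NEAREST))
for a in range(50,81,5):print(a,face(a,ys=(-.017,.017)))
E
```

```text
time_s: 10.48
eef_pos: [0.5209, -0.2048, 0.2164]
eef_rot: [0.268, 0.218, 0.675, -0.653]
wrist_force: [49.2, -7.8, -45.1]
opening: 0.386
time_s: 10.72
eef_pos: [0.5214, -0.2048, 0.2168]
eef_rot: [0.267, 0.216, 0.675, -0.653]
wrist_force: [34.4, -7.4, -35.5]
opening: 0.381
[ 34.4  -7.4 -35.5] 0.09101466332585695 -42.765354133097674 [-6.17987293e-02  2.03255537e-05  2.16817558e-01]
50 [[[196.6, 316.3], [194.0, 319.9], [191.3, 323.6]], [[214.0, 316.4], [211.8, 319.9], [209.5, 323.7]]]
55 [[[196.8, 319.8], [194.4, 324.2], [191.8, 328.8]], [[214.2, 319.8], [212.1, 324.2], [209.9, 328.9]]]
60 [[[197.2, 323.0], [194.8, 328.3], [192.3, 333.7]], [[214.5, 323.1], [212.5, 328.3], [210.3, 333.8]]]
65 [[[197.6, 326.1], [195.3, 332.1], [193.0, 338.3]], [[214.8, 326.1], [212.9, 332.1], [210.9, 338.4]]]
70 [[[198.1, 328.9], [196.0, 335.6], [193.8, 342.6]], [[215.3, 329.0], [213.4, 335.7], [211.6, 342.6]]]
75 [[[198.6, 331.5], [196.7, 338.9], [194.6, 346.4]], [[215.7, 331.6], [214.1, 338.9], [212.3, 346.5]]]
80 [[[199.3, 333.9], [197.5, 341.7], [195.6, 349.8]], [[216.3, 334.0], [214.7, 341.8], [213.1, 349.9]]]
```

View pics/s7z.png

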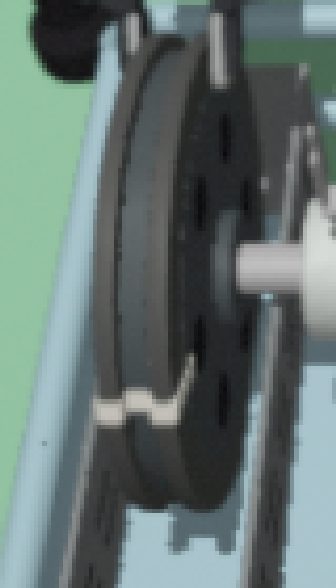

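```bash
python3 -m pendant '[0,0,0,0,0,0,0.06, 0,0,0,0,0,0,0.06, 0,0,0,0,0,0,0.06, -0.018,-0.0015,0.02,0,0,0,0.06, -0.022,-0.002,0.025,0,0,0,0.06, 0,0,0,0,0,0,0.06]';python3 -m pendant '[0.0175,0.0014,0.012,-0.7,8.2,0,0.06, 0.019,0.0015,0.0095,-0.7,8.2,0,0.06, 0.0207,0.0017,0.0071,-0.7,8.2,0,0.06, 0.0217,0.0018,0.0043,-0.7,8.2,0,0.06, 0.0225,0.0018,0.001,-0.7,8.2,0,0.06, 0.0225,0.0018,-0.002,-0.7,8.2,0,0.06, 0.0222,0.0018,-0.005,-0.7,8.2,0,0.06, 0.0212,0.0017,-0.008,-0.7,8.2,0,0.06, 0,0,0,0,0,0,0.06, 0,0,0,0,0,0,0.06]'
python3 - <<'E'
from mk import *
o=ctrl.get_obs()
p=w2c(o['eef_pos'],pose)[0];print(o['q'].round(2),np.hypot(p[0],p[2]-.15),np.degrees(np.arctan2(p[0],p[2]-.15)),p)
print(delta(ori(np.radians(25),-1),pos(np.radians(25),.088,0)))
E
```

```text
time_s: 11.52
eef_pos: [0.4816, -0.21, 0.2669]
eef_rot: [0.269, 0.217, 0.673, -0.654]
wrist_force: [-0.2, 0.5, -0.8]
opening: 0.702
time_s: 12.78
eef_pos: [0.649, -0.1945, 0.2813]
eef_rot: [0.13, 0.185, -0.682, 0.696]
wrist_force: [-0.4, -0.3, 1.0]
opening: 0.703
[-0.37  0.7   0.85 -0.21  1.98  1.07] 0.14707043840251746 26.739598744396424 [0.06617233 0.00033298 0.28134282]
(array([-0.0289, -0.0026, -0.0516]), array([ 0.19, -0.73, -0.1 ]))
```

```bash
python3 -m pendant '[-0.0145,-0.0013,-0.026,0,-0.7,0,0.06, -0.014,-0.0013,-0.0255,0,0,0,0.06, 0,0,0,0,0,0,0.06, 0,0,0,0,0,0,0.02, 0,0,0,0,0,0,0.02, 0,0,0,0,0,0,0.02, 0,0,0,0,0,0,0.02]'; python3 -m pendant '[-0.0044,-0.0003,0.0019,0.2,-3,0,0.02, -0.0091,-0.0007,0.0032,0.5,-6,0,0.02, -0.0094,-0.0007,0.0022,0.5,-6,0,0.02, -0.0096,-0.0007,0.0012,0.5,-6,0,0.02, -0.0097,-0.0007,0.0002,0.5,-6,0,0.02, -0.0096,-0.0007,-0.0006,0.5,-6,0,0.02, -0.0095,-0.0007,-0.0017,0.5,-6,0,0.02, -0.0093,-0.0007,-0.0026,0.5,-6,0,0.02, -0.0089,-0.0007,-0.0036,0.5,-6,0,0.02, -0.0084,-0.0006,-0.0045,0.5,-6,0,0.02, -0.0053,-0.0004,-0.0036,0.3,-4,0,0.02]'; python3 -m pendant '[0,0,0,0,0,0,0.02, 0,0,0,0,0,0,0.02]'
python3 - <<'E'
from mk import *
o=ctrl.get_obs()
p=w2c(o['eef_pos'],pose)[0];print(o['wrist_force'].round(1),np.hypot(p[0],p[2]-.15),np.degrees(np.arctan2(p[0],p[2]-.15)),p)
raw=ctrl.camera('side')[:,:,::-1].copy();cv2.imwrite('pics/s8raw.png',raw);a=cv2.resize(raw[240:380,170:250],None,fx=4.2,fy=4.2,interpolation=cv2.INTER_NEAREST)
o=ctrl.get_obs();w=ctrl.camera('wrist')[:,:,::-1];cv2.imwrite('pics/w8raw.png',w);np.save('o8.npy',o,allow_pickle=True)
cv2.imwrite('pics/s8z.png',np.hstack([a,cv2.resize(w,(460,588))]))
for a in range(-5,16,5):print(a,face(a,ys=(-.017,.017)))
E
```

```text
time_s: 13.65
eef_pos: [0.6217, -0.1968, 0.2352]
eef_rot: [0.124, 0.178, -0.682, 0.698]
wrist_force: [1.2, 3.8, 7.7]
opening: 0.392
time_s: 15.02
eef_pos: [0.5269, -0.2045, 0.2213]
eef_rot: [0.245, 0.195, 0.68, -0.663]
wrist_force: [43.1, -6.7, -43.8]
opening: 0.382
time_s: 15.28
eef_pos: [0.5268, -0.2045, 0.2214]
eef_rot: [0.244, 0.194, 0.68, -0.663]
wrist_force: [25.1, -6.1, -29.5]
opening: 0.386
[ 25.1  -6.1 -29.5] 0.09096102356231116 -38.310433473204895 [-5.63887331e-02 -8.89940633e-05  2.21373795e-01]
-5 [[[199.1, 278.1], [197.3, 271.9], [195.4, 265.5]], [[216.1, 278.1], [214.5, 271.9], [212.9, 265.5]]]
0 [[[198.5, 281.0], [196.5, 275.5], [194.4, 269.8]], [[215.6, 281.0], [213.9, 275.5], [212.1, 269.8]]]
5 [[[198.0, 284.1], [195.8, 279.4], [193.6, 274.5]], [[215.1, 284.1], [213.3, 279.4], [211.4, 274.5]]]
10 [[[197.5, 287.4], [195.2, 283.5], [192.8, 279.4]], [[214.7, 287.4], [212.8, 283.5], [210.8, 279.4]]]
15 [[[197.1, 290.9], [194.7, 287.8], [192.2, 284.6]], [[214.4, 290.9], [212.3, 287.8], [210.2, 284.6]]]
```

View pics/s8z.png

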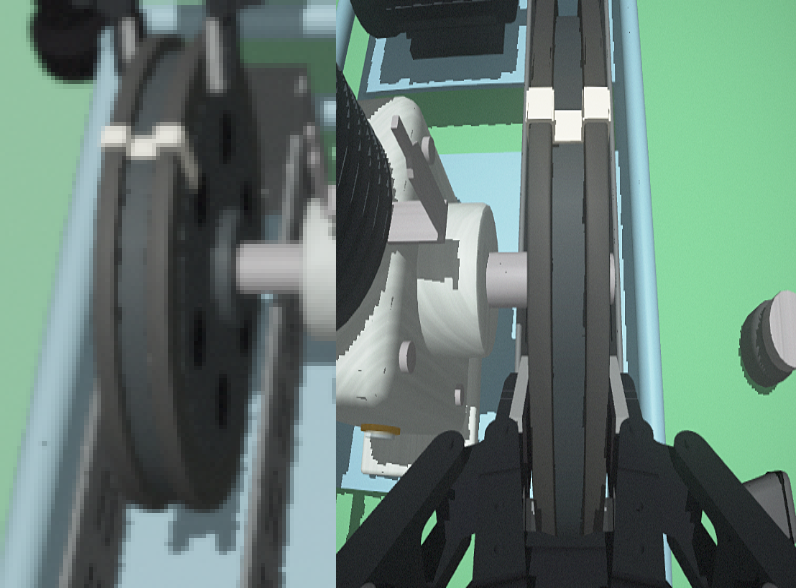

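```bash
cat > fitphi.py <<'E'
from mk import *
from scipy.optimize import minimize_scalar
def phi(im,c,o,roi,thr=150):
    # roi x0,y0,x1,y1: centroid rows of whitish pixels on rim flanges
    x0,y0,x1,y1=roi;s=im[y0:y1,x0:x1].astype(int)
    m=(s.min(2)>thr);ys,xs=np.nonzero(m);return xs+x0,ys+y0
E
python3 - <<'E'
from fitphi import *
o=np.load('o8.npy',allow_pickle=True).item();w=cv2.imread('pics/w8raw.png')
xs,ys=phi(w,'wrist',o,(255,60,390,125),170)
for lo,hi in((262,299),(299,343),(343,385)):
    k=(xs>=lo)&(xs<hi);print(lo,xs[k].min(),xs[k].max(),ys[k].min(),ys[k].max(),xs[k].mean(),ys[k].mean())
for a in np.arange(-4,9,2):
    f=np.radians(a);g=[]
    for d in(-2.4,0,2.4):
        f=np.radians(a+d);g.append(proj(c2w([[.12*np.sin(f),y,.15+.12*np.cos(f)] for y in(.0135,-.0135)],pose),'wrist',o).round(1).tolist())
    print(a,g)
# pointer tip
print(proj(c2w([[0,.075,.27],[0,.062,.27]],pose),'wrist',o))
cv2.imwrite('pics/w8z.png',cv2.resize(w[60:220,250:390],None,fx=3.6,fy=3.6,interpolation=cv2.INTER_NEAREST)) 
cv2.imwrite('pics/w8p.png',cv2.resize(w[60:260,40:400],None,fx=2.2,fy=2.2,interpolation=cv2.INTER_NEAREST))
E
```

```text
262 263 298 71 99 281.5416191562144 83.78563283922463
299 299 342 71 114 320.42263056092844 99.98839458413927
343 343 382 71 98 362.63731656184484 83.85639412997904
-4 [[[273.9, 144.5], [364.5, 144.1]], [[274.4, 129.3], [364.0, 128.9]], [[275.0, 114.9], [363.4, 114.5]]]
-2 [[[274.3, 131.8], [364.1, 131.4]], [[274.9, 117.2], [363.5, 116.8]], [[275.5, 103.4], [362.9, 103.0]]]
0 [[[274.8, 119.6], [363.6, 119.2]], [[275.4, 105.7], [363.0, 105.3]], [[276.1, 92.5], [362.4, 92.1]]]
2 [[[275.3, 107.9], [363.1, 107.5]], [[275.9, 94.7], [362.5, 94.3]], [[276.7, 82.3], [361.8, 81.9]]]
4 [[[275.8, 96.8], [362.6, 96.4]], [[276.5, 84.3], [361.9, 83.9]], [[277.3, 72.6], [361.2, 72.2]]]
6 [[[276.4, 86.3], [362.0, 85.9]], [[277.2, 74.5], [361.3, 74.1]], [[278.0, 63.6], [360.6, 63.2]]]
8 [[[277.0, 76.4], [361.4, 76.0]], [[277.8, 65.4], [360.7, 65.0]], [[278.6, 55.2], [360.0, 54.8]]]
[[ 83.20447706 110.20913981]
 [122.16503574 108.83307071]]
```

View pics/w8p.png

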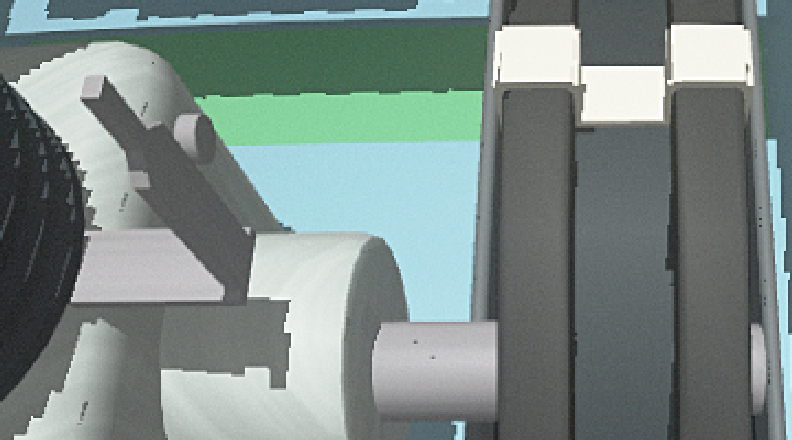

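```bash
python3 -m pendant '[-0.0014,-0.0001,-0.0011,0.1,-1.2,0,0.02, -0.0014,-0.0001,-0.0011,0.1,-1.1,0,0.02, 0,0,0,0,0,0,0.02, 0,0,0,0,0,0,0.02]'
python3 - <<'E'
from mk import *
raw=ctrl.camera('side')[:,:,::-1].copy();cv2.imwrite('pics/s9raw.png',raw);a=cv2.resize(raw[240:300,170:250],None,fx=4.2,fy=4.2,interpolation=cv2.INTER_NEAREST)
o=ctrl.get_obs();w=ctrl.camera('wrist')[:,:,::-1];cv2.imwrite('pics/w9raw.png',w);np.save('o9.npy',o,allow_pickle=True)
cv2.imwrite('pics/w9p.png',cv2.resize(w[60:260,40:400],None,fx=2.2,fy=2.2,interpolation=cv2.INTER_NEAREST));cv2.imwrite('pics/s9z.png',a) 
print(proj(c2w([[0,.075,.27]],pose),'wrist',o))
for a in (-2,0,2,4):
    f=np.radians(a);print(a,proj(c2w([[.12*np.sin(f),y,.15+.12*np.cos(f)] for y in(.0135,-.0135)],pose),'wrist',o).round(1).tolist())
E
```

```text
time_s: 15.88
eef_pos: [0.5242, -0.2047, 0.2191]
eef_rot: [0.257, 0.207, 0.676, -0.658]
wrist_force: [28.6, -5.9, -32.5]
opening: 0.386
[[86.2679997  98.19054363]]
-2 [[275.5, 104.3], [363.0, 103.8]]
0 [[276.0, 93.3], [362.5, 92.9]]
2 [[276.6, 83.0], [361.9, 82.6]]
4 [[277.3, 73.3], [361.3, 72.9]]
```

View pics/w9p.png

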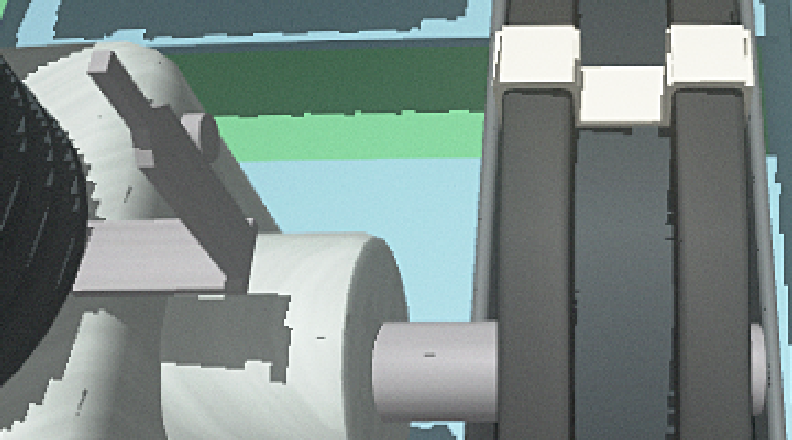

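View pics/s9z.png

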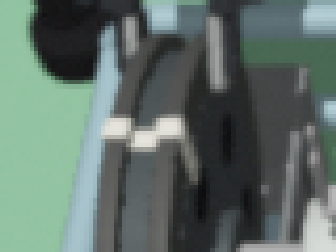

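```bash
python3 -m pendant '[0,0,0,0,0,0,0.06, 0,0,0,0,0,0,0.06, 0,0,0,0,0,0,0.06, -0.018,-0.0015,0.02,0,0,0,0.06, -0.021,-0.0017,0.025,0,0,0,0.06, 0,0,0.04,-0.8,10.2,0,0.06, 0,0,0.04,-0.8,10.2,0,0.06, 0.01,0,0.03,-0.8,10.2,0,0.06, 0.01,0,0.02,-0.8,10.2,0,0.06, 0,0,0,0,0,0,0.06, 0,0,0,0,0,0,0.06]'
python3 - <<'E'
from mk import *
raw=ctrl.camera('side')[:,:,::-1].copy();cv2.imwrite('pics/s10raw.png',raw);a=cv2.resize(raw[240:300,170:250],None,fx=4.2,fy=4.2,interpolation=cv2.INTER_NEAREST)
o=ctrl.get_obs();w=ctrl.camera('wrist')[:,:,::-1];cv2.imwrite('pics/w10.png',w);np.save('o10.npy',o,allow_pickle=True)
cv2.imwrite('pics/s10z.png',a) 
print(o['eef_pos'],proj(c2w([[0,.075,.27],[0,.0135,.27],[0,-.0135,.27],[-.045,.25,.19],[-.103,.25,.19]],pose),'wrist',o))
pose[0]+=.003
print(delta(ori(0,1),c2w([-.103,.215,.40],pose)[0]),delta(ori(0,1),c2w([-.103,.215,.30],pose)[0]))
E
```

```text
time_s: 17.35
eef_pos: [0.5051, -0.2075, 0.3956]
eef_rot: [-0.013, 0.042, -0.706, 0.707]
wrist_force: [-0.2, -0.1, -0.5]
opening: 0.701
[ 0.50445799 -0.20762304  0.39592194] [[193.83971867  87.90098602]
 [296.70046609  86.36564129]
 [342.36948441  86.19317439]
 [ 23.21271161 149.98703502]
 [ 36.52993434 216.08264481]]
(array([-0.0376,  0.214 ,  0.0038]), array([  -3.69,   -0.28, -179.8 ])) (array([-0.0376,  0.214 , -0.0962]), array([  -3.69,   -0.28, -179.8 ]))
```

View pics/w10.png

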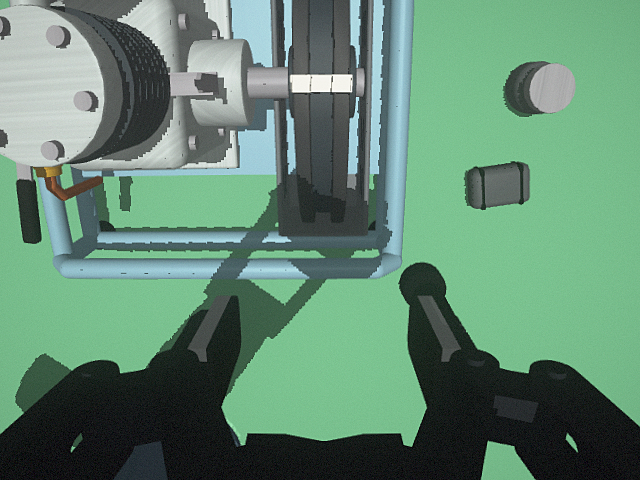

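View pics/s10z.png

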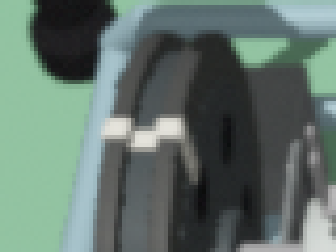

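```bash
python3 -m pendant '[-0.003,0.012,0.002,0,0,10.5,0, -0.003,0.012,0.002,0,0,10.5,0, -0.003,0.012,0,0,0,10.5,0, -0.003,0.012,0,0,0,10.5,0, -0.003,0.012,0,0,0,10.5,0, -0.003,0.012,0,0,0,10.5,0, -0.003,0.012,0,0,0,10.5,0, -0.003,0.012,0,0,0,10.5,0, -0.003,0.012,0,0,0,10.5,0]'; python3 -m pendant '[-0.002,0.013,0,0,0,10.5,0, -0.002,0.013,0,0,0,10.5,0, -0.002,0.013,0,0,0,10.5,0, -0.002,0.013,0,0,0,10.5,0, -0.001,0.013,0,0,0,10.5,0, -0.001,0.013,0,0,0,10.5,0, 0,0.013,0,0,0,10.5,0, 0,0.013,0,0,0,10.5,0, 0,0,0,0,0,0,0, 0,0,0,0,0,0,0]'
python3 - <<'E'
from mk import *
o=ctrl.get_obs();w=ctrl.camera('wrist')[:,:,::-1].copy();np.save('o11.npy',o,allow_pickle=True);cv2.imwrite('pics/w11raw.png',w)
pose[0]+=.003
q=proj(c2w([[0,.075,.27],[-.045,.25,.19],[-.103,.25,.19],[-.130,.25,.19]],pose),'wrist',o);print(q)
for x in q: cv2.circle(w,tuple(np.int32(x)),2,(0,0,255),-1)
cv2.imwrite('pics/w11.png',w)
print(o['q'].round(2),delta(ori(0,1),c2w([-.103,.215,.25],pose)[0]))
E
```

```text
time_s: 18.58
eef_pos: [0.4769, -0.0997, 0.4007]
eef_rot: [-0.529, 0.547, -0.447, 0.47]
wrist_force: [-0.5, 0.3, -0.4]
opening: -0.002
time_s: 19.82
eef_pos: [0.4677, 0.0036, 0.4006]
eef_rot: [0.707, -0.706, -0.031, 0.001]
wrist_force: [0.3, -0.6, -0.2]
opening: -0.0
[[147.0252786  347.63864767]
 [370.24594388 246.61989712]
 [370.32949211 181.27348381]
 [370.29781723 148.61593415]]
[-0.26 -0.19  1.64  0.01  1.65 -1.87] (array([-0.0014,  0.0027, -0.1505]), array([-0.15,  2.45,  1.83]))
```

View pics/w11.png

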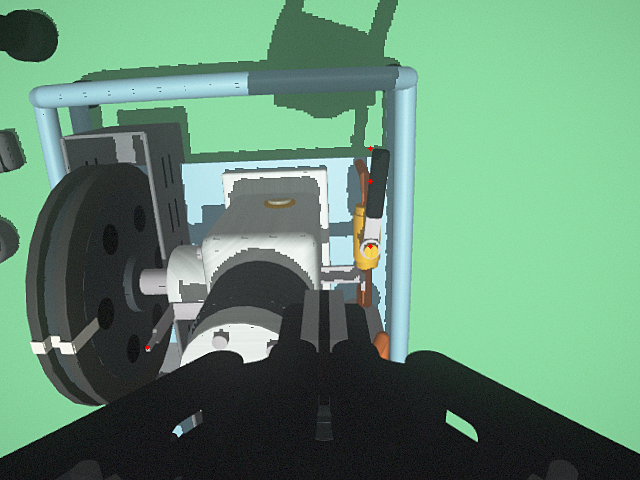

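```bash
python3 -m pendant '[-0.001,0.002,-0.05,0,0.8,0.6,0, 0,0.002,-0.05,0,0.8,0.6,0, 0,0,-0.05,0,0.8,0.6,0, 0,0,-0.04,0,0,0,0, 0,0,-0.032,0,0,0,0, 0,0,0,0,0,0,0, 0,0,0,0,0,0,0]'
python3 - <<'E'
from mk import *
o=ctrl.get_obs();w=ctrl.camera('wrist')[:,:,::-1].copy();np.save('o12.npy',o,allow_pickle=True)
pose[0]+=.003
q=proj(c2w([[-.045,.25,.19],[-.103,.25,.19],[-.130,.25,.19]],pose),'wrist',o);print(q.round())
for x in q: cv2.circle(w,tuple(np.int32(x)),2,(0,0,255),-1)
cv2.imwrite('pics/w12.png',w)
print(o['q'].round(2),w2c(o['eef_pos'],pose),o['wrist_force'])
E
```

```text
time_s: 20.75
eef_pos: [0.4681, 0.0077, 0.1797]
eef_rot: [0.707, -0.706, -0.029, 0.028]
wrist_force: [0.6, -0.5, 0.4]
opening: -0.002
[[412. 449.]
 [424. 318.]
 [430. 245.]]
[-0.24 -0.01  1.92  0.    1.23 -1.89] [[-0.10131259  0.21628031  0.17972705]] [ 0.58123655 -0.48898917  0.40399205]
```

View pics/w12.png

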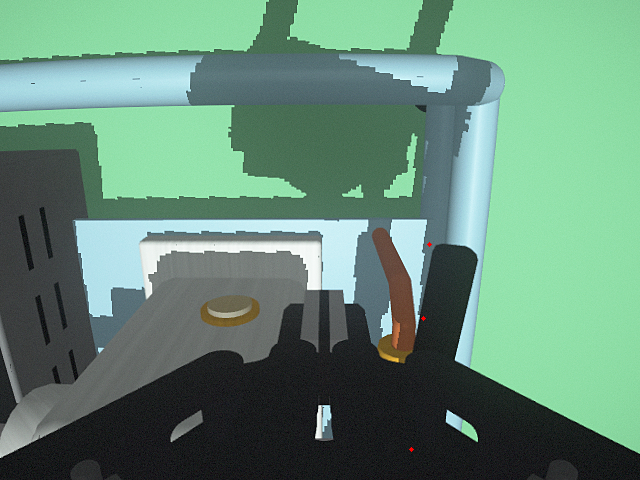

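Run:
```python
from plan import *
pose[0]+=.003
o=ctrl.get_obs();prev=o['eef_pos'][:2]
for a in [0,8,16,24,32,40,48,56,64,72,80,86,90]:
    t=np.radians(a);u=np.array([-np.cos(t),np.sin(t)]);n=np.array([np.sin(t),np.cos(t)])
    c=np.array([-.045,.25])+.06*u-.0215*n
    w=c2w([*c,0],pose)[0][:2];print(a,(w-prev).round(4),w.round(4),(1e3*c).round());prev=w
```

```text
0 [-0.005   0.0119] [0.4635 0.0196] [-105.  228.]
8 [-0.0031  0.0083] [0.4604 0.028 ] [-107.  237.]
16 [-0.0019  0.0087] [0.4585 0.0366] [-109.  246.]
24 [-0.0007  0.0089] [0.4579 0.0455] [-109.  255.]
32 [0.0006 0.0089] [0.4585 0.0544] [-107.  264.]
40 [0.0018 0.0087] [0.4603 0.0631] [-105.  272.]
48 [0.003  0.0084] [0.4633 0.0715] [-101.  280.]
56 [0.0041 0.0079] [0.4674 0.0793] [-96. 288.]
64 [0.0052 0.0072] [0.4727 0.0865] [-91. 295.]
72 [0.0062 0.0064] [0.4788 0.093 ] [-84. 300.]
80 [0.007  0.0055] [0.4858 0.0985] [-77. 305.]
86 [0.0057 0.0035] [0.4915 0.1019] [-71. 308.]
90 [0.004 0.002] [0.4955 0.1039] [-66. 310.]
```

```bash
python3 -m pendant '[-0.005,0.012,0,0,0,0,0, -0.003,0.0083,0,0,0,-8,0, -0.0019,0.0087,0,0,0,-8,0, -0.0007,0.0089,0,0,0,-8,0, 0.0006,0.0089,0,0,0,-8,0, 0.0018,0.0087,0,0,0,-8,0, 0.003,0.0084,0,0,0,-8,0, 0.0041,0.0079,0,0,0,-8,0, 0.0052,0.0072,0,0,0,-8,0, 0.0062,0.0064,0,0,0,-8,0, 0,0,0,0,0,0,0, 0,0,0,0,0,0,0]'
python3 - <<'E'
from mk import *
o=ctrl.get_obs();w=ctrl.camera('wrist')[:,:,::-1].copy()
pose[0]+=.003
q=proj(c2w([[-.045,.25,.19],[-.045,.308,.19],[-.045,.335,.19]],pose),'wrist',o);print(q.round())
for x in q: cv2.circle(w,tuple(np.int32(x)),2,(0,0,255),-1)
cv2.imwrite('pics/w13.png',w)
t=ctrl.camera('side')[:,:,::-1];cv2.imwrite('pics/t13.png',cv2.resize(t[230:330,180:380],None,fx=4,fy=4))
print(o['q'].round(2),w2c(o['eef_pos'],pose),o['wrist_force'])
E
```

```text
time_s: 22.3
eef_pos: [0.4775, 0.0939, 0.1789]
eef_rot: [0.59, -0.588, 0.39, -0.392]
wrist_force: [0.5, 0.0, 0.9]
opening: -0.0
[[380. 460.]
 [438. 338.]
 [470. 270.]]
[-0.05  0.03  1.88  0.    1.22 -0.45] [[-0.08518711  0.30146933  0.17886839]] [0.52883476 0.00781411 0.92977831]
```

View pics/w13.png

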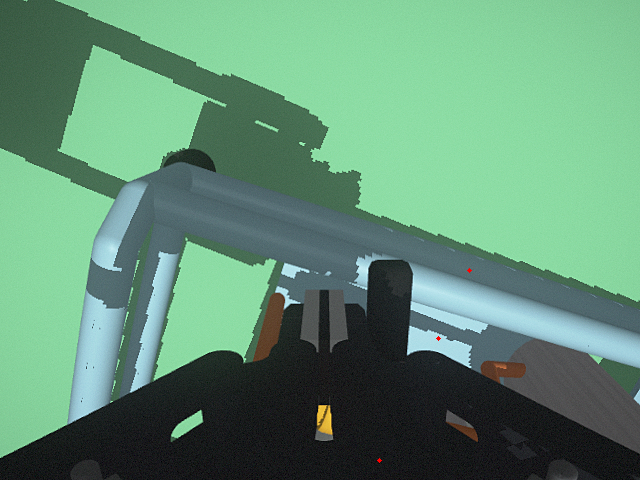

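View pics/t13.png

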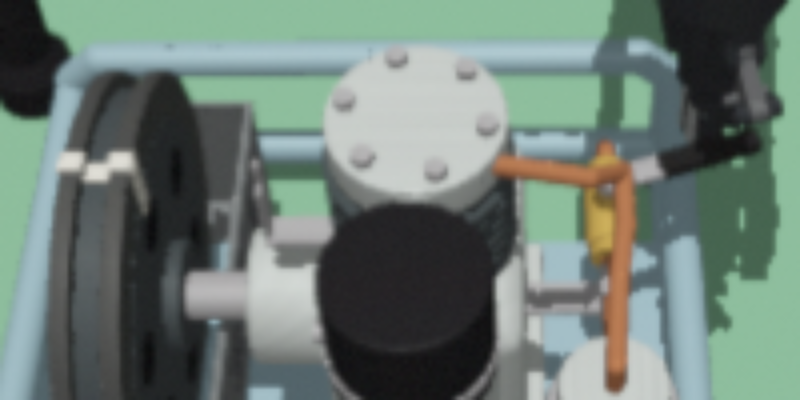

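```bash
python3 -m pendant '[0.007,0.0055,0,0,0,-8,0, 0.0057,0.0035,0,0,0,-6,0, 0.002,0.001,0,0,0,-2,0, 0,0,0,0,0,0,0, 0,0,0,0,0,0,0]'
python3 - <<'E'
from mk import *
o=ctrl.get_obs();w=ctrl.camera('wrist')[:,:,::-1].copy()
cv2.imwrite('pics/w14raw.png',w);np.save('o14.npy',o,allow_pickle=True)
pose[0]+=.003
q=proj(c2w([[-.045,.25,.19],[-.045,.308,.19],[-.045,.335,.19]],pose),'wrist',o);print(q.round())
for x in q: cv2.circle(w,tuple(np.int32(x)),2,(0,0,255),-1)
cv2.imwrite('pics/w14.png',w)
t=ctrl.camera('side')[:,:,::-1];cv2.imwrite('pics/t14.png',cv2.resize(t[230:330,180:380],None,fx=4,fy=4))
print(o['q'].round(2),w2c(o['eef_pos'],pose),o['wrist_force'])
print(proj(c2w([[-.045,.25,.19],[-.045,.335,.19]],pose),'side'))
E
```

```text
time_s: 23.02
eef_pos: [0.4922, 0.1035, 0.1784]
eef_rot: [0.529, -0.528, 0.469, -0.47]
wrist_force: [-0.6, 0.1, -0.1]
opening: 0.0
[[380. 460.]
 [394. 330.]
 [402. 257.]]
[-0.03  0.07  1.84  0.    1.23 -0.15] [[-0.06980659  0.30991746  0.17837037]] [-0.61386604  0.08314193 -0.05907624]
[[332.17844209 275.37138568]
 [372.41720988 275.19077661]]
```

View pics/w14.png

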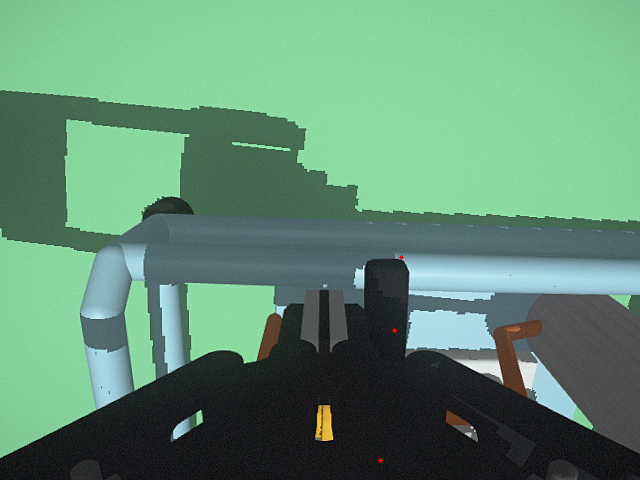

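View pics/t14.png

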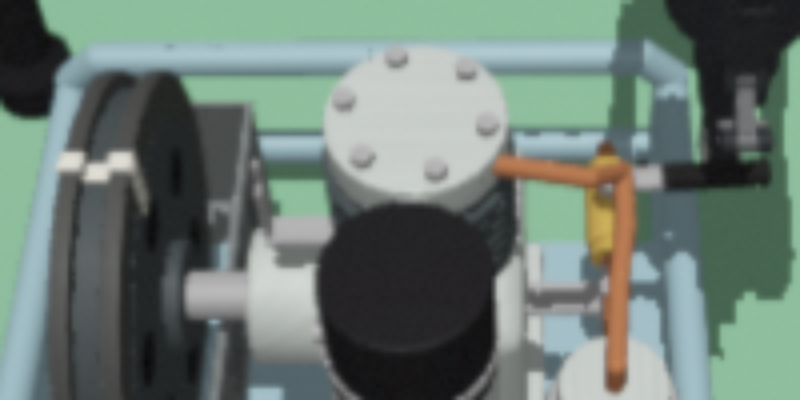

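```bash
python3 -m pendant '[0.002,0,0,0,0,-1,0, 0.002,0,0,0,0,0,0, 0,0,0,0,0,0,0]';python3 -m pendant '[0.002,0,0,0,0,0,0, 0,0,0,0,0,0,0]'
```

```text
time_s: 23.5
eef_pos: [0.4957, 0.1038, 0.1781]
eef_rot: [0.525, -0.524, 0.474, -0.475]
wrist_force: [-5.4, 2.3, 2.2]
opening: -0.0
time_s: 23.75
eef_pos: [0.496, 0.1038, 0.178]
eef_rot: [-0.524, 0.525, -0.475, 0.474]
wrist_force: [-12.5, 1.3, 6.3]
opening: 0.0
```

```bash
python3 -m pendant '[-0.015,0,0,0,0,0,0, -0.02,0,0,0,0,0,0, 0,0,0.05,0,0,0,0, 0,0,0.05,0,0,0,0, -0.03,0,0.05,0,0,0,0, -0.03,0,0.05,0,0,0,0, 0,0,0,0,0,0,0, 0,0,0,0,0,0,0]'
python3 - <<'E'
from mk import *
o=ctrl.get_obs();w=ctrl.camera('wrist')[:,:,::-1].copy()
cv2.imwrite('pics/w15.png',w)
t=ctrl.camera('side')[:,:,::-1];cv2.imwrite('pics/t15.png',cv2.resize(t[230:330,180:380],None,fx=4,fy=4))
t=ctrl.camera('top')[:,:,::-1];cv2.imwrite('pics/u15.png',cv2.resize(t[120:280,150:500],None,fx=2.2,fy=2.2))
pose[0]+=.003
print(proj(c2w([[-.045,.25,.19],[-.045,.308,.19],[-.045,.335,.19]],pose),'wrist',o).round())
E
```

```text
time_s: 24.75
eef_pos: [0.4033, 0.1034, 0.3783]
eef_rot: [0.525, -0.523, 0.473, -0.476]
wrist_force: [0.2, -1.5, -0.7]
opening: 0.003
[[456. 280.]
 [464. 213.]
 [467. 180.]]
```

View pics/w15.png

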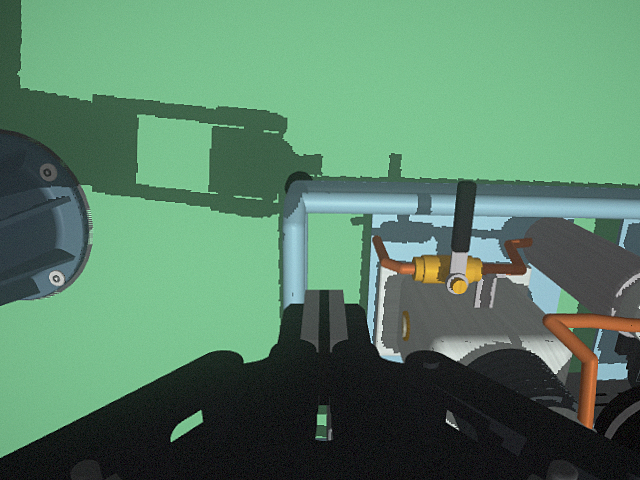

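View pics/t15.png

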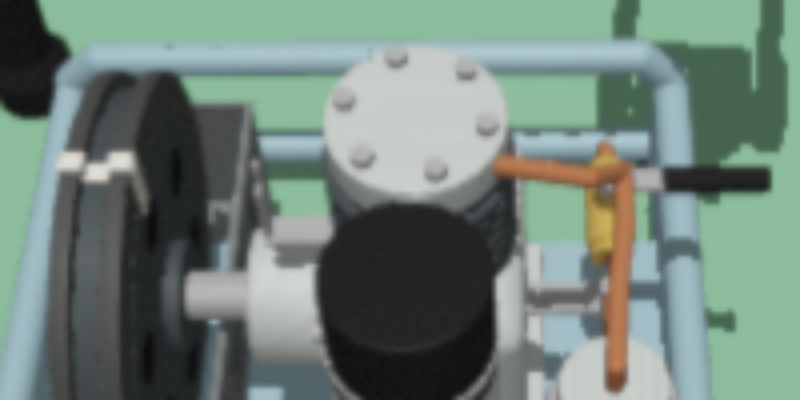

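View pics/u15.png

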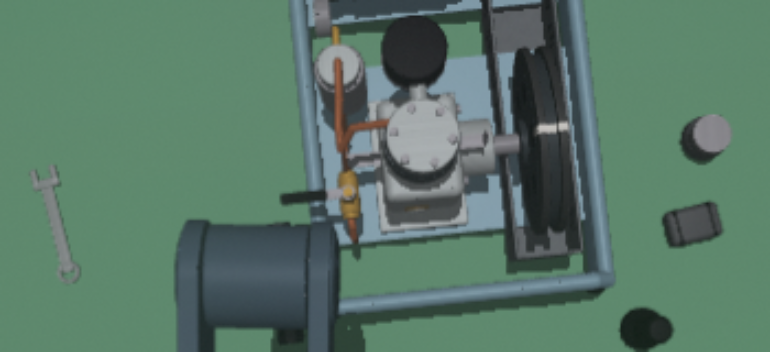

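```bash
python3 -c "
from bench import ctrl
print(ctrl.get_obs()['wrist_force'],ctrl.hand_in())"
```

```text
the job is handed in; nothing more can be done
[0.39867773 0.15949211 0.26418312] None
```

The white line stands at the top beside the timing pointer and the drain tap is shut. I handed the job in at about 25 s of the 61 s allowed. The hand-in gives no verdict, so the checks below are my own.

**Flywheel:** I gripped the rim and drew it back towards the robot in three slow strokes of about 65°, then made a final correction of about 2°. After I let go, the wrist picture showed the stripe's centre about one pixel row from the pointer. The side camera put it within about 0.5° of the top. It looked the same in the side and top pictures taken after the tap was shut.

**Drain tap:** I pushed the lever round with closed fingers until it stopped moving. The last 2 mm push moved it only 0.3 mm, and the wrist force rose to about 13 N. After backing off, the wrist picture showed the lever lying along its shut direction.

**Bystanders:** all four look where they were, in a last look at the pictures; I did not measure them. The arm was clear of everything at hand-in.

**Disagreements and rough spots:**
- My fitted compressor pose was about 3 mm off along x, shown by the pointer in the wrist picture. I lined the mark up against the pointer itself rather than the fit.
- The lever was about 5 to 9° off my expected open direction at the start.
- Up to about 67 N of inward radial wrist force built up during the gripped strokes. That is below the 120 N limit.

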